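# Load the carrier plate into the test nest and shut its lid

### The arm

A 7-joint arm with a two-finger parallel gripper is mounted at the origin on a cart in front of the work surface, level with it; the furniture and walls round the work are solid. World frame = base frame: x ahead of the robot, y to its left, z up, the work surface at z = 0. Lengths are in m, angles in rad, forces in N, time in s.
With the tool pointing down it reaches from about 0.35 to 0.9 m from the base axis. Payload 8.1 kg.
Tool frame: the origin (TCP) lies on the centre line of the jaws, within the pads' length; the fingertips stand 19 mm ahead of it and the grasp point (between the pads) is the TCP; z points along the fingers, y is the direction in which the jaws open and shut (so a half turn about z gives the same grasp; the last joint's range is limited). The gripper opens to 92 mm and grips with 3 to 60 N. Pads are 19 mm wide; open, the fingers measure 130 mm over their backs; the gripper's body (75 mm by 190 mm) begins 47 mm behind the grasp point.
Start: joints at [1.034, 0.434, 0.025, 1.573, -0.012, 1.134, -0.075], TCP at [0.263, -0.567, 0.246] pointing down, gripper open.
Joint ranges: [-2.62, 2.62], [-0.44, 2.09], [-1.27, 1.32], [0.08, 2.57], [-1.32, 4.46], [0.12, 2], [-2.74, 2.74]. Speed limits (rad/s): [2.22, 2.22, 3.01, 3.01, 3.14, 3.14, 3.14].

### API

Orientations are given as a rotation vector (axis times angle).
In Python, from cell import monitor, imaging, workorder, outline_of gives the robot as it stands.
- The arm moves only by the tool move_arm, never from a script. Its argument "series" is a list of rows, each a list of 6 numbers: the shift along the world's x, y, z in cm, then the turn, a rotation vector about the world's x, y, z in degrees. A call has 1 to 8 rows; each row shifts and turns the commanded pose from where the row before left it; what a row does not reach is not made up. A row lasts 1/10 s, in which the tool goes at most 50 mm and 8.59 degrees, less where a joint would pass 70% of its speed; a pose out of reach is approached as far as the arm can. A call with a gripper value outside its range is refused whole. "grip" is the opening, from 0 (shut) to 1 (fully open), set as the call begins (left out, the last holds). The fingers move at their own pace and stop on an object; "force" is the grip in N (left out, the last holds). Time passes only in rows, so rows that do not move let the fingers close. It gives the time, the measured TCP pose, the force and the opening at its end, in the units of the state.
- monitor.observe(): the state, without advancing time (a new reading comes with each control period).
- imaging.get_image(name): name is "side" or "top"; returns a dict with "color" (480x640x3 uint8, red, green, blue), "fx", "fy", "cx", "cy" (pixels), "rvec" (rotation vector, rad) and "tvec" (3), from world to camera coordinates, as OpenCV has them. Camera axes: x right, y down, z forward; pixel columns grow to the right and rows downward; lengths in m; the calibration is good to about 2 mm. A picture is of the moment at which its call begins. There is no depth.
- workorder.sign_off(): hands the job in, once; it reports no verdict.
Trained networks look in the newest picture that a camera, given by its name, has taken for a name from the list of things; names that differ only in an ending like _2 or _b are one class to them, and where a whole thing is asked for, a point or a joint stands for the part that bears it (a point fixed in the world has none). Each returns a list of dicts, best first, with "p" (0 to 1); they miss things now and then, are a little off and sometimes report something else, mostly with a low value. They report only what shows in the picture. A call takes as long as a camera call. They do not tell look-alikes from the thing itself.
- outline_of(camera, thing): "mask" (480x640 bool, what is visible of it) and "rect" ([left, top, width, height] in pixels, round what is visible of it).
The state is a dict: "clock": time; "joints": joint angles; "dq": joint speeds; "joint_efforts": joint torques, N m; "position": TCP position; "ee_rot": TCP orientation; "force": force on the tool from outside, world axes, zero at the start; "ft_torque": the same for the moment, N m; "width": opening from 0.0 (shut) to 1.0 (fully open).
Only numpy, scipy, OpenCV 4.12 (cv2) and the standard library are available. Lean on these libraries where they do the work, as an engineer would, in place of code of your own. Each camera call takes 0.05 s, during which the arm holds its last target. There are 200 camera calls.

### The job

Load the test nest: pick up the green carrier plate by its black grip bar and lower it gently over the nest's two locating pins, large hole on large pin, until it rests flush on the black platform, and let go of it. Then swing the nest's lid gently down until it is fully shut over the plate. Leave the other loose things where they are.

Things in the scene. Friction and masses are not known exactly. Their poses are not given: they have to be found in the camera images.
- test_nest: fixed clamshell test nest: metal base plate 130 x 130 x 12 mm; on it a black platform 84 (x) x 112 (y) mm, flat top 30 mm above the worktop. Origin: centre of the underside; x runs from the open front to the hinge, y along the hinge, z up. Two 10 mm stop posts, 68 mm high, at x -56, y +-58 mm; two 16 mm hinge posts, 74 mm high, at x 55, y +-50 mm. A blue dot on the front edge marks the large pin's side
- pin_large (a point): foot of the upright steel large locating pin on the platform's top, at nest x -5, y +38 mm: 12 mm diameter, 20 mm tall, of which the last 8 mm taper to 5 mm diameter
- pin_small (a point): foot of the upright steel small locating pin on the platform's top, at nest x -5, y -38 mm: 8 mm diameter, 20 mm tall, of which the last 8 mm taper to 1 mm diameter
- carrier: loose green carrier plate, 70 (x) x 100 (y) x 8 mm, about 0.25 kg, with a through hole near each short end and a black grip bar on top. Origin: centre of the underside; z up. It lies flat on the worktop at first; seated, its x and y axes lie along the nest's, its origin midway between the pins, its underside on the platform
- hole_large (a point): centre of the large through hole (13.5 mm diameter, at plate y +38 mm) at the plate's underside; a blue dot beside it marks this end; it goes on the large pin
- hole_small (a point): centre of the small through hole (9.5 mm diameter, at plate y -38 mm) at the plate's underside; it fits only the small pin
- grip_bar (a point): middle of the plate's upright grip bar, 20 mm above the plate's underside: 40 mm long (along plate x), 12 mm wide (y), 24 mm tall from the plate's upper face; to be pinched across its 12 mm width
- lid (a joint): lid angle in rad: 0 = shut, level, resting on the stop posts; 1.57 = upright; at first 1.65 to 1.9 (open). The stiff hinge (about 0.16 N m) holds the lid at any angle: it does not fall and must be pushed or led all the way down (1 to 3 N at the tab). Lid: metal frame 8 mm thick, 128 mm wide, round a clear window; a rubber pad beneath it ends 2 mm above the grip bar of a seated plate
- lid_hinge (a point): middle of the lid's hinge axis (along nest y), at nest x 55, y 0, 72 mm above the worktop; the axis lies in the middle of the lid's thickness. The lid's frame reaches 122 mm from the axis
- lid_tab (a point): middle of the red tab at the middle of the lid's free edge, 135 mm from the hinge axis; the tab is 40 mm wide, 10 mm thick and ends 145 mm from the axis. Its x axis points from the tab to the hinge, its z axis out of the lid's outer face (up when shut)
- vial_0: bystander: standing vial with red cap, 21 mm diameter, 46 mm tall; origin under its centre
- vial_1: bystander: standing vial with black cap, 21 mm diameter, 46 mm tall; origin under its centre
- vial_2: bystander: standing vial with white cap, 21 mm diameter, 46 mm tall; origin under its centre
- loupe: bystander: black stand loupe, 36 mm diameter, 32 mm tall; origin under its centre
- spanner: bystander: flat steel spanner, 23 x 123 x 4 mm, lying along its y; origin under its centre
- nozzle: bystander: standing brass nozzle, 17 x 19 x 60 mm; origin under its centre
- screwdriver: bystander: screwdriver with red handle, 20 x 159 x 20 mm, lying along its y; origin under its centre
Mind the look-alikes: they are no part of the job. There is more than one size of the carrier; the one meant has the size given above.

How it is judged:
On the way, in this order (a step that is already met when the one before it is completed fails the run):
1. the carrier plate rests flush on the platform over both pins, released, with the lid still open (horizontal distance between hole_large and pin_large below 0.003 m and horizontal distance between hole_small and pin_small below 0.003 m and z of each of hole_large, hole_small in the frame of test_nest below 0.0325 m and angle between the z axis of carrier and the z axis of test_nest, either way round below 0.04 rad and value of joint lid above 0.8 rad and contact force between the fingers and carrier below 0.05 N and linear speed of carrier below 0.02 m/s), for 0.2 s.
2. the lid is shut over the seated plate (horizontal distance between hole_large and pin_large below 0.003 m and horizontal distance between hole_small and pin_small below 0.003 m and z of each of hole_large, hole_small in the frame of test_nest below 0.0325 m and angle between the z axis of carrier and the z axis of test_nest, either way round below 0.04 rad and value of joint lid below 0.04 rad), for 0.2 s.
At the end, for the whole second after the job is handed in: the carrier plate is over both pins (each hole within 3 mm of its pin's axis), its underside within 2.5 mm of the platform and level with it within 0.04 rad, at rest, and the lid is shut to within 0.04 rad (all of step 2 and linear speed of carrier below 0.02 m/s); the robot touches nothing.
It fails at once if the carrier plate is dropped or slammed into the nest (faster than 0.3 m/s within 40 mm above its seat) (horizontal distance between carrier and test_nest below 0.05 m and z of carrier in the frame of test_nest below 0.07 m and linear speed of carrier above 0.3 m/s).
It fails at once if the lid is slammed (closing faster than 2.5 rad/s) (velocity of joint lid below -2.5 rad/s).
It fails at once if one of the other loose things is moved by more than 20 mm (distance of any of vial_0, vial_1, vial_2, loupe, spanner, nozzle, screwdriver from where it was at the start of the episode above 0.02 m).
It also fails if it takes over 61 s, if anything falls off the work surface, if the arm or the gripper's body presses on something with over 40 N, if the wrist force passes 120 N, or if a joint passes its speed limit or range.

## Working session

There is one attempt and no reset: what is moved stays moved. The work goes in short steps, Python scripts to look and compute and a tool call to move; the robot and the scene stay as the last step left them, time stands still between calls to the robot, and variables do not carry over. Pictures are saved under pics/ and viewed, about 8 in all and at most 12, crops included, and the job is handed in when it is done.

Besides the shell and the picture viewer there is one more tool, called after "Emit:" as name(argument=value, ...), one argument or row to a line, values as JSON. move_arm: Moves the arm, as the interface text tells. Its arguments: {"type":"object","properties":{"series":{"type":"array"},"grip":{"type":"number"},"force":{"type":"number"}},"required":["series"]}

```bash
mkdir -p pics; ls; python3 - <<'E'
from cell import monitor, imaging, outline_of
import cv2, pickle
s=monitor.observe(); print(s)
d={}
for c in("top","side"):
    im=imaging.get_image(c); d[c]=im
    cv2.imwrite(f"pics/{c}0.png",im["color"][:,:,::-1])
    print(c,im["fx"],im["fy"],im["cx"],im["cy"],im["rvec"],im["tvec"])
    for t in("carrier","test_nest","lid","grip_bar"):
        print(c,t,[(round(o["p"],2),list(o["rect"])) for o in outline_of(c,t)])
pickle.dump(d,open("im0.pkl","wb"))
E
```

```text
pics
{'clock': 0.0, 'joints': array([ 1.03435349,  0.43522044,  0.0249832 ,  1.57408338, -0.011618  ,
        1.13398543, -0.07510717]), 'dq': array([ 0.0004225 , -0.00138103,  0.00091369, -0.00120947, -0.00178862,
        0.00014868, -0.00105952]), 'joint_efforts': array([ 1.66300595e-05, -6.67843151e+01,  9.84469391e-01, -3.14454782e+01,
       -6.05130591e-02,  4.30978637e-02,  2.01668959e-04]), 'position': array([ 0.26247838, -0.56669325,  0.24495194]), 'ee_rot': array([-3.06655275e+00, -6.75684129e-01,  7.20367965e-04]), 'force': array([-0.13771223,  0.68788266,  0.54601227]), 'ft_torque': array([ 0.03704095, -0.00875973,  0.03015954]), 'width': 0.9988092384536835}
top 454.5454425424215 454.5454425424215 321.22349931790274 232.72884592935839 [ 1.61391236 -2.35134538  0.51396277] [0.21340805 0.49717678 0.90444657]
top carrier [(0.87, [268.5, 184.4, 28.4, 24.6]), (0.63, [389.0, 262.9, 43.6, 31.6])]
top test_nest [(0.64, [316.4, 124.6, 86.0, 103.3]), (0.31, [354.7, 123.7, 49.4, 66.8])]
top lid []
top grip_bar [(0.82, [266.1, 184.5, 28.6, 28.5]), (0.81, [392.8, 262.7, 42.7, 30.8])]
side 453.1257062084311 453.1257062084311 324.5649413315302 235.8699347603344 [ 1.91589835  1.38104354 -0.64283535] [-0.16024781 -0.26775727  1.57351213]
side carrier [(0.86, [235.9, 229.1, 39.1, 15.8])]
side test_nest [(0.63, [255.5, 231.0, 71.9, 95.5])]
side lid [(0.79, [253.5, 235.6, 43.4, 63.2])]
side grip_bar [(0.75, [239.4, 227.8, 38.7, 20.8]), (0.55, [254.7, 234.8, 72.1, 91.4])]
```

```bash
python3 - <<'E'
import cv2
a=cv2.imread("pics/top0.png");b=cv2.imread("pics/side0.png")
cv2.imwrite("pics/top_c.png",cv2.resize(a[100:320,220:480],None,fx=3,fy=2.72,interpolation=cv2.INTER_CUBIC) if 0 else cv2.resize(a[110:310,230:480],(750,600),interpolation=cv2.INTER_CUBIC))
cv2.imwrite("pics/side_c.png",cv2.resize(b[200:360,210:410],(750,600),interpolation=cv2.INTER_CUBIC))
E
```

```text
(no output)
```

View pics/top0.png

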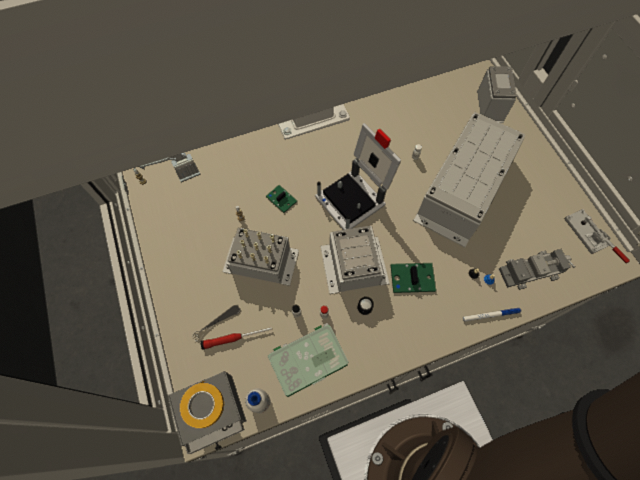

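View pics/side0.png

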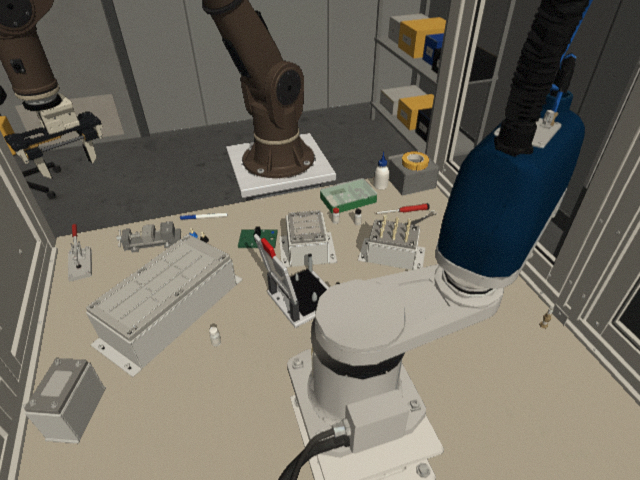

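View pics/top_c.png

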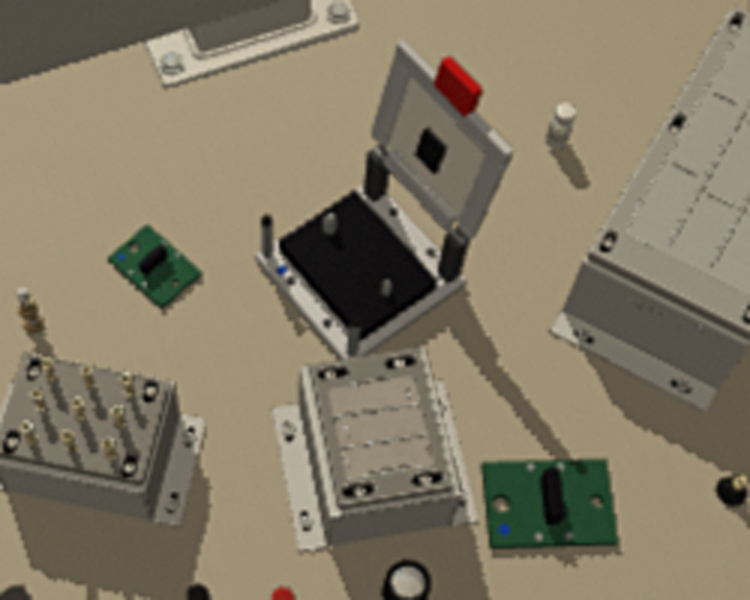

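The top crop (230+u/3, 110+v/3) shows two green plates with bars, at full-image (282,198) and (413,278). The nest is at about (350,200) with its lid open. Its large pin, on the blue-dot side, has its tip near (340,182), and the small pin's tip is near (358,204). I'll measure both plates against 70 x 100 mm.

```bash
cat > h.py <<'E'
import numpy as np, cv2
from scipy.optimize import least_squares
def proj(im,P):
    K=np.array([[im["fx"],0,im["cx"]],[0,im["fy"],im["cy"]],[0,0,1.]])
    return cv2.projectPoints(np.asarray(P,float).reshape(-1,3),np.asarray(im["rvec"],float),np.asarray(im["tvec"],float),K,None)[0].reshape(-1,2)
def back(im,uv,z):
    R=cv2.Rodrigues(np.asarray(im["rvec"],float))[0];t=np.asarray(im["tvec"],float)
    d=np.c_[(np.atleast_2d(uv)-[im["cx"],im["cy"]])/[im["fx"],im["fy"]],np.ones(len(np.atleast_2d(uv)))]@R
    o=-R.T@t; return o+d*((np.asarray(z)-o[2])/d[:,2])[:,None]
def world(p,P):
    c,s=np.cos(p[2]),np.sin(p[2]);P=np.asarray(P,float)
    return np.c_[p[0]+c*P[:,0]-s*P[:,1],p[1]+s*P[:,0]+c*P[:,1],P[:,2]]
def fit(im,P,uv,p0):
    r=least_squares(lambda p:(proj(im,world(p,P))-uv).ravel(),p0,loss="soft_l1")
    return r.x,(proj(im,world(r.x,P))-uv).round(1)
E
python3 - <<'E'
import pickle,numpy as np
from h import *
d=pickle.load(open("im0.pkl","rb"));t=d["top"]
C=lambda a:np.array(a,float)/3+[230,110]-.33
print("base px",proj(t,[[0,0,0],[.263,-.567,.246]]))
for n,q in(("big",[(483,463),(605,460),(617,547),(489,549)]),("small",[(148,226),(201,273),(164,307),(109,260)])):
    w=back(t,C(q),np.full(4,.008));print(n,w.round(4).tolist(),np.linalg.norm(w-np.roll(w,-1,0),axis=1).round(4))
print("cam",-cv2.Rodrigues(t["rvec"])[0].T@t["tvec"])
# nest: pin tips (z .05), post tops, blue dot
P=[(-5,38,50),(-5,-38,50),(-56,58,68),(-56,-58,68),(-42,56,30),(-42,-56,30),(42,-56,30),(42,56,30)]
uv=C([(330,215),(386,281),(266,218),(353,330),(280,241),(357,333),(436,284),(357,192)])
w=back(t,uv,np.array(P)[:,2]/1000);print(w.round(4).tolist())
best=min((fit(t,np.array(P)/1000,uv,[w[:,0].mean(),w[:,1].mean(),a]) for a in(0,1.5,3,-1.5)),key=lambda r:np.abs(r[1]).sum());print(best)
pn=best[0]
for a in(1.65,1.75,1.9):
    L=np.array([(55-135*np.cos(a),0,72+135*np.sin(a))])/1000
    print("tab px",a,proj(t,world(pn,L)),proj(d["side"],world(pn,L)))
E
```

```text
base px [[428.47545021 482.59373264]
 [660.3539632  225.45745665]]
big [[0.4471, -0.1219, 0.008], [0.4144, -0.214, 0.008], [0.3462, -0.1899, 0.008], [0.3805, -0.0964, 0.008]] [0.0978 0.0723 0.0997 0.0713]
small [[0.751, 0.0572, 0.008], [0.6909, 0.03, 0.008], [0.6714, 0.0701, 0.008], [0.7312, 0.0992, 0.008]] [0.066  0.0446 0.0665 0.0465]
cam [0.1449715  0.171579   1.02970639]
[[0.6815, -0.0832, 0.05], [0.6072, -0.1024, 0.05], [0.6879, -0.0286, 0.068], [0.5678, -0.056, 0.068], [0.6841, -0.0395, 0.03], [0.5808, -0.067, 0.03], [0.5991, -0.1456, 0.03], [0.7054, -0.1186, 0.03]]
(array([ 0.64306951, -0.09518696, -1.31848956]), array([[-0.4,  1.2],
       [-0.6,  1.1],
       [-0.4,  1.1],
       [-1.1, -1.7],
       [-0. , -1. ],
       [ 0.9,  0.6],
       [ 1.5, -0.6],
       [ 0.8, -1.1]]))
tab px 1.65 [[377.89672829 141.60996872]] [[273.65518586 241.61776109]]
tab px 1.75 [[382.56306489 139.17366023]] [[267.87486453 244.62020826]]
tab px 1.9 [[389.15667725 136.34971349]] [[259.43761862 250.00227946]]
```

```bash
python3 - <<'E'
import cv2
a=cv2.imread("pics/top0.png")
x=cv2.resize(a[255:305,380:446],(792,600),interpolation=cv2.INTER_CUBIC)
y=cv2.resize(a[170:234,308:392],(792,603),interpolation=cv2.INTER_CUBIC)[:600]
cv2.imwrite("pics/car.png",x);cv2.imwrite("pics/nest.png",y)
E
```

```text
(no output)
```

View pics/car.png

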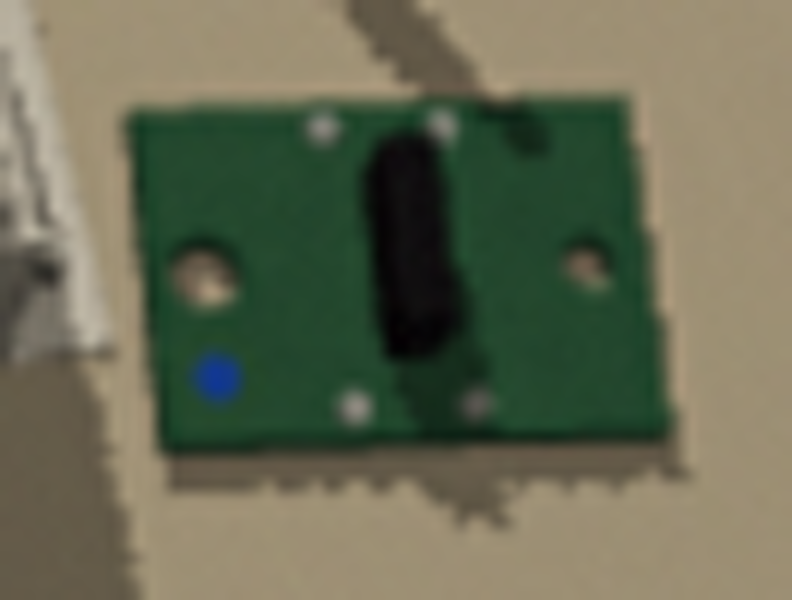

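View pics/nest.png

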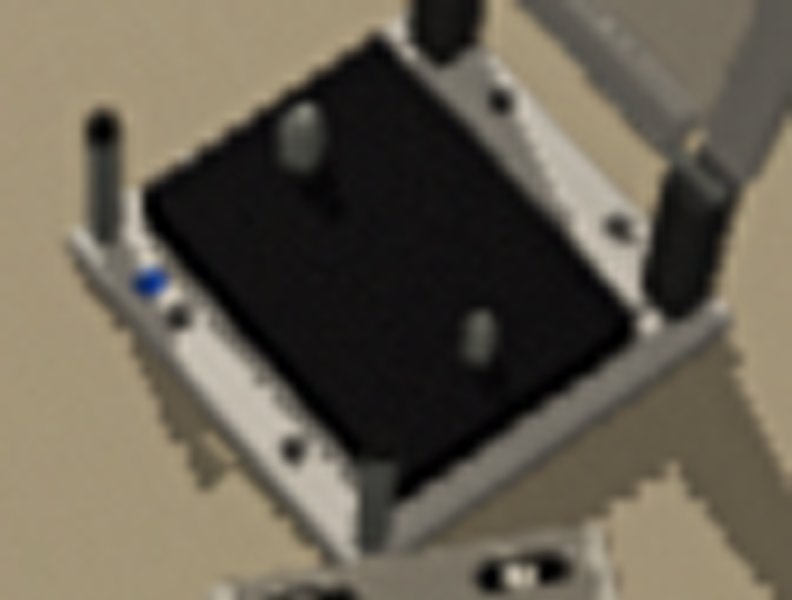

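The plate at (413,278) measures 98-100 x 71-72 mm, so it is the carrier. The one at (282,198) is only 66 x 45 mm, a look-alike. The crops show the carrier's blue dot beside the left hole, and they show both pins. Next I'll refine the poses and check how tall the neighbouring boxes are.

```bash
python3 - <<'E'
import pickle,numpy as np
from h import *
d=pickle.load(open("im0.pkl","rb"));t=d["top"]
A=lambda a:(np.array(a,float)+.5)/12-.5+[380,255]
N=lambda a:(np.array(a,float)+.5)/(792/84)-.5+[308,170]
P=np.array([(35,50,8),(35,-50,8),(-35,-50,8),(-35,50,8),(0,38,8),(0,-38,8)])/1000
c,r=fit(t,P,A([(128,108),(628,96),(669,432),(161,442),(207,272),(589,261)]),[.397,-.155,-.34]);print("carrier",c.round(4),np.rad2deg(c[2]),r.tolist())
print("bar top px", proj(t,world(c,np.array([(20,0,32),(-20,0,32)])/1000)), A([(405,135),(412,350)]))
P=np.array([(42,56,30),(-42,56,30),(42,-56,30),(-5,38,49),(-5,-38,49),(-56,58,68),(-65,65,12),(65,-65,12)])/1000
n,r=fit(t,P,N([(383,33),(147,190),(635,322),(305,108),(483,314),(102,122),(72,235),(728,312)]),[.643,-.095,-1.318]);print("nest",n.round(4),np.rad2deg(n[2]),r.tolist())
print("pins",world(n,[(-.005,.038,.03),(-.005,-.038,.03),(-.005,0,.03)]).round(4))
C=lambda a:np.array(a,float)/3+[230,110]-.33
def hgt(top,bot):
    b=back(t,C([bot]),[0.])[0]
    return min((np.linalg.norm(back(t,C([top]),[z])[0,:2]-b[:2]),z) for z in np.arange(0,.2,.002)),b
print("box",hgt((330,510),(335,547)),hgt((463,493),(475,523)))
print("box top corners at .06",back(t,C([(303,370),(425,352),(468,493),(330,510)]),np.full(4,.06)).round(3).tolist())
print("leftbox",hgt((148,485),(160,520)))
print("loupe,stuff",back(t,C([(408,590),(735,490),(562,120)]),np.full(3,.03)).round(3).tolist())
E
```

```text
carrier [ 0.399  -0.1569 -0.3442] -19.718430153298403 [[0.0, -0.1], [-0.0, -0.1], [0.3, -0.0], [-0.1, 0.1], [-0.2, -0.1], [0.0, 0.1]]
bar top px [[413.56336984 265.28692022]
 [415.44419496 281.59055107]] [[413.29166667 265.79166667]
 [413.875      283.70833333]]
nest [ 0.6454 -0.0969 -1.2935] -74.11206144433497 [[0.9, -1.4], [-0.0, -1.1], [2.0, -1.6], [-0.7, 1.0], [-0.5, 0.6], [-0.3, 0.7], [-1.4, -0.1], [0.6, 0.6]]
pins [[ 0.6805 -0.0817  0.03  ]
 [ 0.6074 -0.1025  0.03  ]
 [ 0.644  -0.0921  0.03  ]]
box ((np.float64(0.007072087610312674), np.float64(0.088)), array([0.42725213, 0.01349533, 0.        ])) ((np.float64(0.01690919105804288), np.float64(0.052000000000000005)), array([ 0.4057232 , -0.09712088,  0.        ]))
box top corners at .06 [[0.553, -0.008, 0.06], [0.533, -0.103, 0.06], [0.414, -0.086, 0.06], [0.439, 0.015, 0.06]]
leftbox ((np.float64(0.002476780825939888), np.float64(0.084)), array([0.49758197, 0.13430757, 0.        ]))
loupe,stuff [[0.368, -0.02, 0.03], [0.35, -0.288, 0.03], [0.709, -0.316, 0.03]]
```

```bash
cat > ov.py <<'E'
from h import *
def draw(img,im,n,s,off,lid=None):
    def ln(P,col):
        q=((proj(im,world(n,np.array(P)/1000))-off+.5)*s-.5).round().astype(int)
        cv2.polylines(img,[q.reshape(-1,1,2)],False,col,1)
    for x,y,z,col in((42,56,30,(0,255,255)),(65,65,12,(0,0,255))):
        ln([(x,y,z),(-x,y,z),(-x,-y,z),(x,-y,z),(x,y,z)],col)
    a=np.linspace(0,2*np.pi,30)
    for y,r0,r1 in((38,6,2.5),(-38,4,.5)):
        for r,z in((r0,30),(r0,42),(r1,50)): ln(np.c_[-5+r*np.cos(a),y+r*np.sin(a),a*0+z],(255,0,255))
    for x,y,r,z in((-56,58,5,68),(-56,-58,5,68),(55,50,8,74),(55,-50,8,74)):ln(np.c_[x+r*np.cos(a),y+r*np.sin(a),a*0+z],(255,255,0))
E
python3 - <<'E'
import pickle
from ov import *
d=pickle.load(open("im0.pkl","rb"))
n=[.6454,-.0969,-1.2935]
def crop(c,x0,y0,w,h,s):
    im=d[c];img=cv2.resize(im["color"][y0:y0+h,x0:x0+w,::-1].copy(),None,fx=s,fy=s,interpolation=cv2.INTER_CUBIC)
    draw(img,im,n,s,np.array([x0,y0]));return img
a=crop("top",312,165,80,75,8)
b=crop("side",230,200,130,130,6)
o=np.zeros((600,800,3),np.uint8);o[:,:400]=cv2.resize(a,(0,0),fx=.625,fy=.625)[:600,:400] if 0 else 0
cv2.imwrite("pics/ovt.png",a)
# side, no overlay on the box
cv2.imwrite("pics/ovs.png",b[:600])
E
```

```text
(no output)
```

View pics/ovt.png

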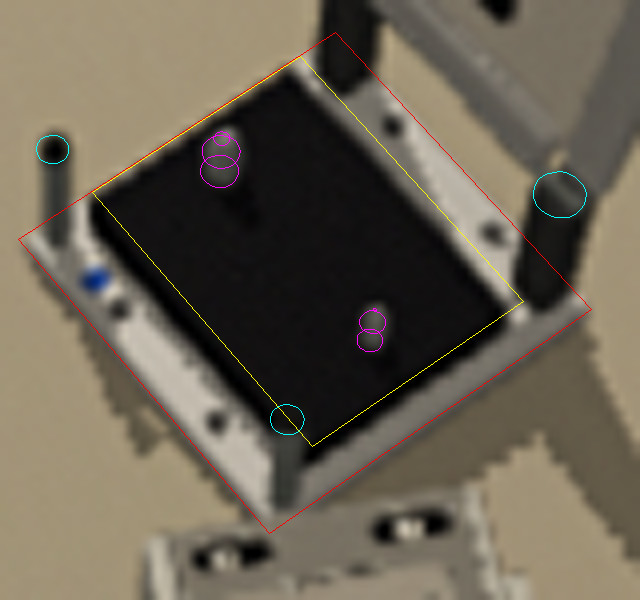

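View pics/ovs.png

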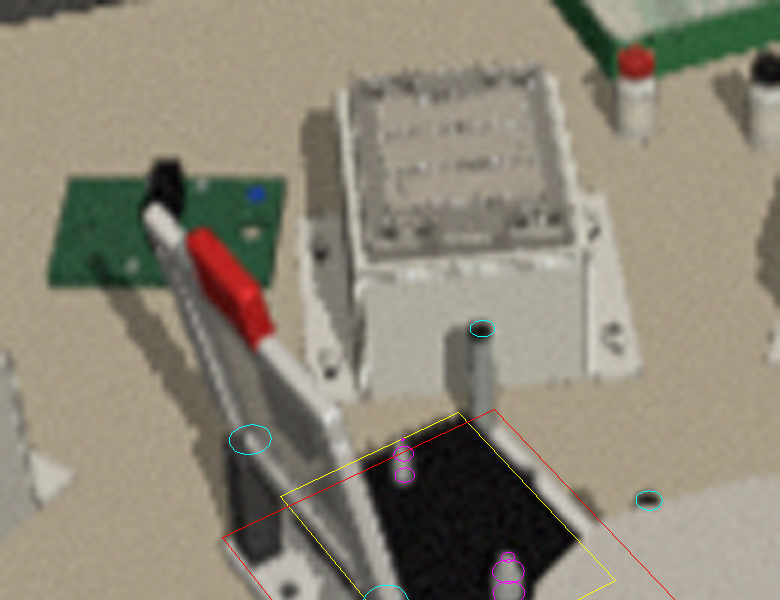

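The top overlay shows the model on the nest, with pin tips near crop (228,131) and (378,308), within about 0.5 px of the image. The side overlay agrees. It also shows that the box beside the carrier is tall, so I'll check that clearance.

```bash
python3 - <<'E'
import pickle
from h import *
d=pickle.load(open("im0.pkl","rb"));t=d["top"];s=d["side"]
C=lambda a:np.array(a,float)/3+[230,110]-.33
S=lambda a:(np.array(a,float)+.5)/6-.5+[230,200]
# top-face corners matched in both views: triangulate
top=C([(303,365),(423,350),(468,490),(328,510)]); side=S([(578,245),(362,260),(345,92),(545,72)])
def M(im):
    K=np.array([[im["fx"],0,im["cx"]],[0,im["fy"],im["cy"]],[0,0,1.]]);return K@np.c_[cv2.Rodrigues(np.asarray(im["rvec"]))[0],im["tvec"]]
X=cv2.triangulatePoints(M(t),M(s),top.T,side.T);X=(X[:3]/X[3]).T;print(X.round(4).tolist())
for z in(.075,.085):print(z,back(t,top,np.full(4,z)).round(4).tolist())
c=np.array([.399,-.1569]);u=np.array([np.cos(-.3442),np.sin(-.3442)]);v=np.array([-u[1],u[0]])
for q in np.r_[X[:,:2],back(t,top,np.full(4,.085))[:,:2]]:print("plate frame",((q-c)@u).round(4),((q-c)@v).round(4))
n0=np.array([.644,-.0921,.03]);p=proj(t,[n0])[0];print("pin shift",back(t,[p+[.37,-.4]],[.03])-n0)
n=np.array([.6454,-.0969]);a=-1.2935;u=np.array([np.cos(a),np.sin(a)]);v=np.array([-u[1],u[0]])
for q in X[:,:2]:print("nest frame",((q-n)@u).round(4),((q-n)@v).round(4))
E
```

```text
[[0.5491, -0.0079, 0.0776], [0.5284, -0.0971, 0.0773], [0.4129, -0.0783, 0.076], [0.433, 0.0168, 0.0776]]
0.075 [[0.5507, -0.0069, 0.075], [0.5292, -0.0984, 0.075], [0.4119, -0.0834, 0.075], [0.4347, 0.0192, 0.075]]
0.085 [[0.5465, -0.005, 0.085], [0.5251, -0.0956, 0.085], [0.4091, -0.0807, 0.085], [0.4317, 0.0208, 0.085]]
plate frame 0.091 0.1909
plate frame 0.1017 0.1
plate frame -0.0134 0.0787
plate frame -0.0266 0.175
plate frame 0.0876 0.1928
plate frame 0.098 0.1003
plate frame -0.0162 0.0751
plate frame -0.0292 0.1783
pin shift [[ 7.27529934e-04 -1.30745633e-03 -8.32667268e-17]]
nest frame -0.112 -0.0683
nest frame -0.0319 -0.1125
nest frame -0.0815 -0.2185
nest frame -0.1675 -0.1732
```

Emit:
move_arm(
  series=[
    [0.85,2.56,-0.3,0,0,8.46],
    [0.85,2.56,-0.3,0,0,8.46],
    [0.85,2.56,-0.3,0,0,8.46],
    [0.85,2.56,-0.3,0,0,8.46],
    [0.85,2.56,-0.3,0,0,8.46],
    [0.85,2.56,-0.3,0,0,8.46],
    [0.85,2.56,-0.3,0,0,8.46],
    [0.85,2.56,-0.3,0,0,8.46],
  ],
  grip=0.5,
)

```text
clock: 1.3
position: [0.3309, -0.3614, 0.2218]
ee_rot: [2.165, 2.276, -0.0]
force: [-0.3, 0.1, 0.6]
width: 0.503
```

Emit:
move_arm(
  series=[
    [0.85,2.56,-0.5,0,0,8.46],
    [0.85,2.56,-0.5,0,0,8.46],
    [0.85,2.56,-0.5,0,0,8.46],
    [0.85,2.56,-0.5,0,0,8.46],
    [0.85,2.56,-0.5,0,0,8.46],
    [0.85,2.56,-0.5,0,0,8.46],
    [0.85,2.56,-0.5,0,0,8.46],
    [0.85,2.56,-0.5,0,0,8.46],
  ],
)

```text
clock: 2.1
position: [0.399, -0.1566, 0.1818]
ee_rot: [0.531, 3.096, -0.0]
force: [-0.0, -0.6, -0.4]
width: 0.505
```

```bash
cat >> h.py <<'E'
from scipy.spatial.transform import Rotation as Ro
def state():
    from cell import monitor
    s=monitor.observe();R=Ro.from_rotvec(s["ee_rot"]).as_matrix()
    print("t",round(s["clock"],2),"pos",s["position"].round(4),"jaw deg",np.rad2deg(np.arctan2(R[1,1],R[0,1])).round(2),"z",R[:,2].round(4),"w",round(s["width"],3),"F",s["force"].round(2),"T",s["ft_torque"].round(2),"q",s["joints"].round(2))
    return s
E
python3 -c "
from h import *;state()"
```

```text
t 2.1 pos [ 0.399  -0.1566  0.1818] jaw deg 70.54 z [ 6.e-04 -4.e-04 -1.e+00] w 0.505 F [-0.01 -0.56 -0.35] T [ 0.05 -0.16 -0.02] q [ 0.79  0.26 -0.64  2.07  0.2   0.87  1.27]
```

Emit:
move_arm(
  series=[
    [0,0,-2.2,0,0,-0.2],
    [0,0,-2.2,0,0,0],
    [0,0,-2.2,0,0,0],
    [0,0,-2.2,0,0,0],
    [0,0,-2.0,0,0,0],
    [0,0,-1.6,0,0,0],
    [0,0,-1.2,0,0,0],
    [0,0,-0.9,0,0,0],
  ],
)

```text
clock: 2.9
position: [0.3987, -0.1576, 0.0361]
ee_rot: [-0.545, -3.094, -0.0]
force: [0.7, 0.3, -0.2]
width: 0.5
```

Emit:
move_arm(
  series=[
    [0,0,0,0,0,0],
    [0,0,0,0,0,0],
    [0,0,0,0,0,0],
    [0,0,0,0,0,0],
    [0,0,0,0,0,0],
    [0,0,0,0,0,0],
  ],
  grip=0,
  force=30,
)

```text
clock: 3.5
position: [0.3991, -0.1576, 0.0372]
ee_rot: [0.545, 3.093, -0.0]
force: [-0.7, 0.8, 6.0]
width: 0.128
```

Emit:
move_arm(
  series=[
    [0,0,2.0,0,0,0],
    [0,0,3.5,0,0,0],
    [0,0,3.5,0,0,-7.8],
    [0,0,2.0,0,0,-7.8],
    [0,0,1.0,0,0,-7.8],
    [2,0.5,0,0,0,-7.8],
    [2,0.5,0,0,0,-7.8],
    [2,0.5,0,0,0,-7.8],
  ],
)

```text
clock: 4.3
position: [0.4589, -0.1426, 0.1568]
ee_rot: [-1.737, -2.617, 0.001]
force: [0.9, -0.3, -2.0]
width: 0.128
```

Emit:
move_arm(
  series=[
    [2.8,0.7,0,0,0,-7.8],
    [3,0.8,0,0,0,0],
    [3,0.8,0,0,0,0],
    [3,0.8,0,0,0,0],
    [3,0.8,0,0,0,0],
    [2.4,0.6,0,0,0,0],
    [1.37,0.38,0,0,0,0],
    [0,0,0,0,0,0],
  ],
)

```text
clock: 5.1
position: [0.6455, -0.0925, 0.156]
ee_rot: [-1.901, -2.5, -0.001]
force: [-0.3, 0.2, -2.0]
width: 0.127
```

```bash
python3 - <<'E'
import pickle
from ov import *
from cell import imaging
state()
d={c:imaging.get_image(c) for c in("top","side")};pickle.dump(d,open("im1.pkl","wb"))
n=[.646,-.0982,-1.2935]
o=[]
for c,x0,y0,w,h,s in(("top",310,120,100,110,5.4),("side",230,210,80,130,4.6)):
    im=d[c];img=cv2.resize(im["color"][y0:y0+h,x0:x0+w,::-1].copy(),None,fx=s,fy=s,interpolation=cv2.INTER_CUBIC)
    if c=="side":draw(img,im,n,s,np.array([x0,y0]))
    o.append(cv2.resize(img,(int(img.shape[1]*590/img.shape[0]),590)))
im=np.hstack(o);print(im.shape);cv2.imwrite("pics/held.png",im[:,:800])
E
```

```text
t 5.1 pos [ 0.6455 -0.0925  0.156 ] jaw deg 15.49 z [-1.0e-04  1.1e-03 -1.0e+00] w 0.127 F [-0.34  0.19 -1.95] T [ 0.02 -0.07  0.01] q [ 0.3   0.59 -0.37  1.58  0.24  1.02  0.13]
(590, 899, 3)
```

View pics/held.png

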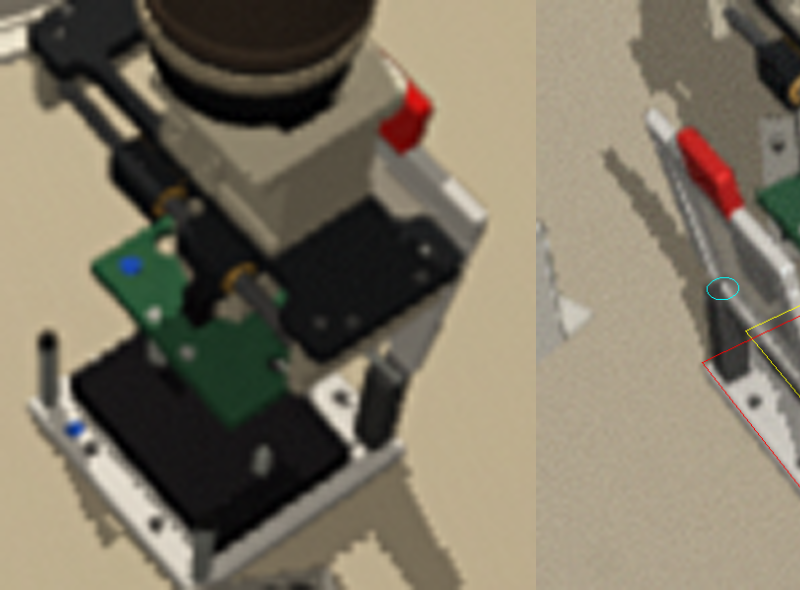

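The picture shows the plate held level with its blue-dot end towards the large pin, and the lid clear of the gripper. I'll check the plate's offset in the hand from its visible edge and hole.

```bash
python3 - <<'E'
import pickle
from h import *
d=pickle.load(open("im1.pkl","rb"));t=d["top"]
y=np.deg2rad(15.49-90);zt=.156-.0372+.008
P=np.array([(-35,50,zt*1e3),(-35,-50,zt*1e3),(0,38,zt*1e3)])/1000
uv=(np.array([(93,267),(232,424),(166,243)])+.5)/(590/110)-.5+[310,120]
print("pred-obs px",(proj(t,world([.6455,-.0925,y],P))-uv).round(2).tolist())
f,r=fit(t,P,uv,[.6455,-.0925,y]);print(f[:2].round(4),np.rad2deg(f[2]),r.tolist())
# nest pins target from first picture
print(world([.646,-.0982,-1.2935],[(-.005,.0,0)]).round(4))
# pin fit: tip+foot blobs in im0 (top) in 9.43 crop
d0=pickle.load(open("im0.pkl","rb"))["top"]
N=lambda a:(np.array(a,float)+.5)/(792/84)-.5+[308,170]
P=np.array([(-5,38,40),(-5,-38,40),(-56,58,68),(-56,-58,68)])/1000
f,r=fit(d0,P,N([(302,137),(479,339),(102,125),(377,462)]),[.646,-.098,-1.29]);print(f.round(4),np.rad2deg(f[2]),r.tolist(),world(f,[(-.005,0,0)]).round(4))
E
```

```text
pred-obs px [[-1.53, -1.08], [-1.02, -0.25], [-0.15, -0.67]]
[ 0.6435 -0.0937] -73.62744407803693 [[-0.9, -0.3], [0.2, 0.3], [0.5, -0.0]]
[[ 0.6446 -0.0934  0.    ]]
[ 0.6438 -0.0973 -1.3076] -74.92266646006051 [[0.1, 0.2], [-0.1, 0.2], [0.2, 0.5], [-0.2, -1.1]] [[ 0.6425 -0.0925  0.    ]]
```

Emit:
move_arm(
  series=[
    [-0.1,0,-1.2,0,0,0],
    [0,0,-1.2,0,0,0],
    [0,0,-1.2,0,0,0],
    [0,0,-1.2,0,0,0],
    [0,0,-1.0,0,0,0],
    [0,0,-0.7,0,0,0],
    [0,0,0,0,0,0],
  ],
)

```text
clock: 5.9
position: [0.6427, -0.0936, 0.0904]
ee_rot: [-1.902, -2.498, 0.002]
force: [-0.4, -0.4, -2.3]
width: 0.128
```

```bash
python3 - <<'E'
import pickle
from ov import *
from cell import imaging
state()
d={c:imaging.get_image(c) for c in("top","side")};pickle.dump(d,open("im2.pkl","wb"))
o=[]
for c,x0,y0,w,h,s in(("top",315,150,80,84,7),):
    im=d[c];img=cv2.resize(im["color"][y0:y0+h,x0:x0+w,::-1].copy(),None,fx=s,fy=s,interpolation=cv2.INTER_CUBIC)
    o.append(img)
cv2.imwrite("pics/low.png",np.hstack(o))
E
```

```text
t 5.9 pos [ 0.6427 -0.0936  0.0904] jaw deg 15.42 z [-1.9e-03  2.0e-04 -1.0e+00] w 0.128 F [-0.39 -0.43 -2.27] T [ 0.02 -0.11  0.01] q [ 0.29  0.66 -0.35  1.64  0.27  0.89  0.11]
```

View pics/low.png

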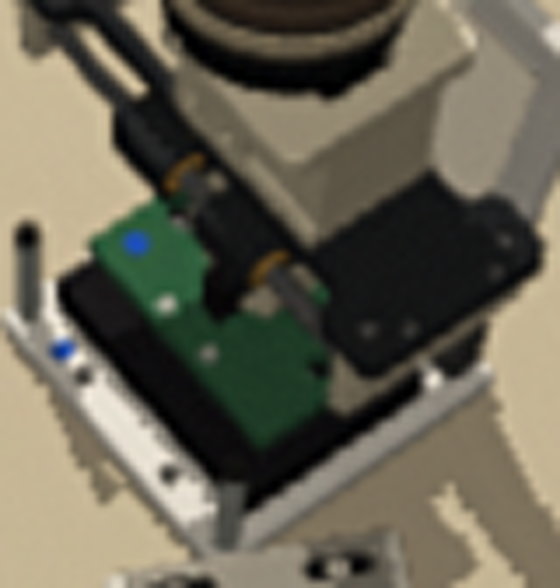

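Emit:
move_arm(
  series=[
    [0,0,-0.3,0,0,0],
    [0,0,-0.3,0,0,0],
    [0,0,-0.2,0,0,0],
    [0,0,-0.2,0,0,0],
    [0,0,0,0,0,0],
  ],
)

```text
clock: 6.5
position: [0.6439, -0.0933, 0.0818]
ee_rot: [1.903, 2.499, 0.002]
force: [1.5, 1.3, -2.1]
width: 0.129
```

```bash
python3 -c "
from h import *;state()"
```

```text
t 6.5 pos [ 0.6439 -0.0933  0.0818] jaw deg 15.43 z [ 1.e-03  5.e-04 -1.e+00] w 0.129 F [ 1.52  1.26 -2.11] T [ 0.28 -0.46  0.  ] q [ 0.29  0.67 -0.34  1.65  0.27  0.87  0.1 ]
```

Emit:
move_arm(
  series=[
    [0.06,0.06,0,0,0,0],
    [0,0,-0.2,0,0,0],
    [0,0,-0.2,0,0,0],
    [0,0,0,0,0,0],
  ],
)

```text
clock: 6.9
position: [0.6447, -0.0924, 0.0777]
ee_rot: [1.902, 2.499, 0.002]
force: [3.6, 2.7, -3.1]
width: 0.129
```

```bash
python3 -c "
from h import *;state()"
```

```text
t 6.9 pos [ 0.6447 -0.0924  0.0777] jaw deg 15.44 z [ 1.4e-03  8.0e-04 -1.0e+00] w 0.129 F [ 3.6   2.67 -3.09] T [ 0.74 -1.07  0.04] q [ 0.28  0.67 -0.34  1.65  0.28  0.87  0.1 ]
```

Emit:
move_arm(
  series=[
    [0.1,0.07,0,0,0,0],
    [0,0,0,0,0,0],
  ],
)

```text
clock: 7.1
position: [0.6449, -0.0923, 0.0776]
ee_rot: [-1.903, -2.499, 0.0]
force: [1.8, 1.8, -2.2]
width: 0.129
```

```bash
python3 -c "
from h import *;state()"
```

```text
t 7.1 pos [ 0.6449 -0.0923  0.0776] jaw deg 15.42 z [-4.e-04  1.e-04 -1.e+00] w 0.129 F [ 1.81  1.77 -2.2 ] T [ 0.55 -0.63  0.05] q [ 0.28  0.67 -0.34  1.65  0.28  0.87  0.1 ]
```

Emit:
move_arm(
  series=[
    [0.08,0.1,0,0,0,0],
    [0,0,-0.25,0,0,0],
    [0,0,-0.25,0,0,0],
    [0,0,-0.2,0,0,0],
    [0,0,-0.2,0,0,0],
    [0,0,0,0,0,0],
  ],
)

```text
clock: 7.7
position: [0.6454, -0.0916, 0.0683]
ee_rot: [-1.903, -2.499, 0.001]
force: [-0.1, -1.0, -2.2]
width: 0.129
```

```bash
python3 -c "
from h import *;state()"
```

```text
t 7.7 pos [ 0.6454 -0.0916  0.0683] jaw deg 15.4 z [-8.e-04 -1.e-04 -1.e+00] w 0.129 F [-0.11 -1.02 -2.24] T [ 0.07 -0.11  0.04] q [ 0.28  0.68 -0.34  1.65  0.28  0.85  0.09]
```

Emit:
move_arm(
  series=[
    [0,0,-0.1,0,0,0],
    [0,0,-0.1,0,0,0],
    [0,0,-0.1,0,0,0],
    [0,0,0,0,0,0],
  ],
)

```text
clock: 8.1
position: [0.6459, -0.0914, 0.0673]
ee_rot: [1.903, 2.499, 0.0]
force: [-4.9, 0.7, 12.0]
width: 0.129
```

```bash
python3 -c "
from h import *;state()"
```

```text
t 8.1 pos [ 0.6459 -0.0914  0.0673] jaw deg 15.41 z [ 7.e-04 -5.e-04 -1.e+00] w 0.129 F [-4.94  0.68 11.96] T [-0.03  1.04 -0.01] q [ 0.28  0.68 -0.34  1.65  0.28  0.85  0.09]
```

Emit:
move_arm(
  series=[
    [0,0,0.15,0,0,0],
    [0,0,0,0,0,0],
  ],
)

```text
clock: 8.3
position: [0.646, -0.0914, 0.0675]
ee_rot: [1.903, 2.499, 0.001]
force: [-0.6, 0.0, -2.2]
width: 0.129
```

Emit:
move_arm(
  series=[
    [0,0,0,0,0,0],
    [0,0,0,0,0,0],
    [0,0,0,0,0,0],
    [0,0,0,0,0,0],
  ],
  grip=0.22,
)

```text
clock: 8.7
position: [0.6458, -0.0914, 0.0672]
ee_rot: [1.904, 2.499, 0.0]
force: [-0.3, -0.8, 0.7]
width: 0.221
```

Emit:
move_arm(
  series=[
    [0,0,0.5,0,0,0],
    [0,0,1,0,0,0],
    [0,0,1.5,0,0,0],
    [0,0,2,0,0,0],
    [0,0,2.5,0,0,0],
    [0,0,2.5,0,0,0],
    [0,0,2,0,0,0],
    [0,0,0,0,0,0],
  ],
)

```text
clock: 9.5
position: [0.6478, -0.0913, 0.192]
ee_rot: [1.9, 2.495, 0.006]
force: [1.1, -0.5, -0.3]
width: 0.218
```

```bash
python3 - <<'E'
import pickle
from ov import *
from cell import imaging
state()
d={c:imaging.get_image(c) for c in("top","side")};pickle.dump(d,open("im3.pkl","wb"))
im=d["top"];x0,y0=315,120
img=cv2.resize(im["color"][y0:y0+115,x0:x0+90,::-1].copy(),None,fx=5,fy=5,interpolation=cv2.INTER_CUBIC)
im=d["side"];b=cv2.resize(im["color"][220:335,240:310,::-1].copy(),None,fx=5,fy=5,interpolation=cv2.INTER_CUBIC)
cv2.imwrite("pics/rel.png",np.hstack([img,b]))
E
```

```text
t 9.5 pos [ 0.6478 -0.0913  0.192 ] jaw deg 15.41 z [ 6.9e-03 -4.0e-04 -1.0e+00] w 0.218 F [ 1.1  -0.51 -0.25] T [ 0.04 -0.18  0.03] q [ 0.3   0.55 -0.37  1.54  0.22  1.08  0.14]
```

View pics/rel.png

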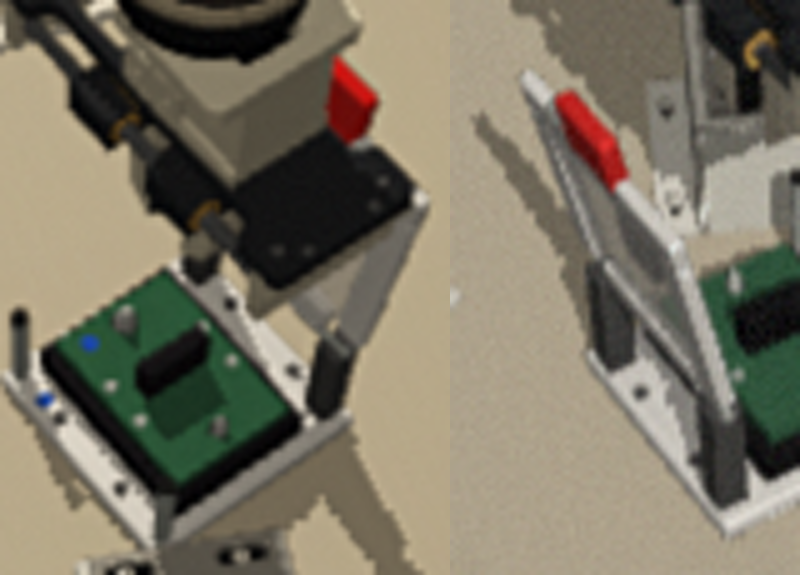

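The picture shows the plate flat on the platform with both pins standing through it, and the lid still open. Next I'll close the fingers, move behind the lid and sweep it down.

Emit:
move_arm(
  series=[
    [0,0,3,0,0,0],
    [0,0,3,0,0,0],
    [0,0,2,0,0,0],
    [0.4,-1.5,0,0,0,0],
    [0.6,-2.3,0,0,0,0],
    [0.8,-2.8,0,0,0,0],
    [0.8,-2.8,0,0,0,0],
    [0.6,-2.3,0,0,0,0],
  ],
  grip=0,
)

```text
clock: 10.4
position: [0.6771, -0.2116, 0.2648]
ee_rot: [-1.904, -2.496, 0.004]
force: [-0.2, -0.3, -0.7]
width: 0.002
```

```bash
cat > arc.py <<'E'
from h import *
O=np.array([.6472,-.0962]);u=np.array([np.cos(np.deg2rad(-74.6)),np.sin(np.deg2rad(-74.6))])
def tcp(th,r=130):
    e=np.array([-np.cos(th),np.sin(th)]);n=np.array([np.sin(th),np.cos(th)])
    p=np.array([55,72])+r*e+5*n+[9.5,19]
    return np.r_[O+u*p[0]/1000,p[1]/1000]
E
python3 - <<'E'
from arc import *
s=state();print("nest x",(s["position"][:2]-O)@u)
ths=np.r_[np.arange(1.8,-.01,-.1)]
T=np.array([tcp(t) for t in ths])
for t,a,b in zip(ths,T,np.r_[[T[0]*0],np.diff(T,axis=0)*100]):print(round(t,2),a.round(4),b.round(2))
E
```

```text
t 10.4 pos [ 0.6771 -0.2116  0.2648] jaw deg 15.32 z [-3.1e-03 -6.0e-04 -1.0e+00] w 0.002 F [-0.16 -0.26 -0.7 ] T [ 0.01 -0.09 -0.04] q [ 0.43  0.59 -0.35  1.28  0.2   1.3   0.35]
nest x 0.11915618242998363
1.8 [ 0.6735 -0.1916  0.2165] [ 0. -0.  0.]
1.7 [ 0.6701 -0.1793  0.2193] [-0.34  1.22  0.28]
1.6 [ 0.6667 -0.1669  0.2208] [-0.34  1.25  0.15]
1.5 [ 0.6632 -0.1543  0.221 ] [-0.35  1.25  0.02]
1.4 [ 0.6598 -0.1418  0.22  ] [-0.34  1.25 -0.11]
1.3 [ 0.6564 -0.1295  0.2176] [-0.34  1.23 -0.24]
1.2 [ 0.6531 -0.1175  0.214 ] [-0.33  1.2  -0.36]
1.1 [ 0.6499 -0.1058  0.2091] [-0.32  1.16 -0.49]
1.0 [ 0.6468 -0.0947  0.2031] [-0.31  1.11 -0.6 ]
0.9 [ 0.6439 -0.0843  0.1959] [-0.29  1.05 -0.72]
0.8 [ 0.6412 -0.0745  0.1877] [-0.27  0.97 -0.82]
0.7 [ 0.6388 -0.0656  0.1786] [-0.24  0.89 -0.92]
0.6 [ 0.6366 -0.0577  0.1685] [-0.22  0.8  -1.  ]
0.5 [ 0.6347 -0.0507  0.1577] [-0.19  0.7  -1.08]
0.4 [ 0.633  -0.0448  0.1462] [-0.16  0.59 -1.15]
0.3 [ 0.6317 -0.0401  0.1342] [-0.13  0.47 -1.2 ]
0.2 [ 0.6308 -0.0365  0.1217] [-0.1   0.36 -1.25]
0.1 [ 0.6301 -0.0342  0.109 ] [-0.06  0.23 -1.28]
-0.0 [ 0.6298 -0.0331  0.096 ] [-0.03  0.11 -1.3 ]
```

Emit:
move_arm(
  series=[
    [0,0,-2.4,0,0,0],
    [0,0,-2.4,0,0,0],
    [-0.18,1.0,0,0,0,0],
    [-0.18,1.0,0,0,0,0],
    [-0.34,1.22,0.28,0,0,0],
    [-0.34,1.25,0.15,0,0,0],
    [-0.35,1.25,0.02,0,0,0],
    [0,0,0,0,0,0],
  ],
)

```text
clock: 11.2
position: [0.6639, -0.1477, 0.225]
ee_rot: [1.899, 2.502, 0.003]
force: [0.9, -0.9, 0.7]
width: 0.003
```

```bash
python3 - <<'E'
from arc import *
s=state();print("nest x",(s["position"][:2]-O)@u, "want", tcp(1.5))
E
```

```text
t 11.2 pos [ 0.6639 -0.1477  0.225 ] jaw deg 15.62 z [ 0.0014  0.0012 -1.    ] w 0.003 F [ 0.89 -0.86  0.71] T [ 0.03 -0.12 -0.  ] q [ 0.36  0.57 -0.36  1.43  0.21  1.18  0.25]
nest x 0.05410673694830986 want [ 0.66321081 -0.15432689  0.22102803]
```

Emit:
move_arm(
  series=[
    [-0.34,1.2,-0.2,0,0,0],
    [-0.34,1.2,-0.3,0,0,0],
    [-0.33,1.1,-0.45,0,0,0],
    [-0.32,1.1,-0.55,0,0,0],
    [-0.31,1.05,-0.65,0,0,0],
    [-0.29,1.0,-0.75,0,0,0],
    [-0.27,0.95,-0.85,0,0,0],
    [0,0,0,0,0,0],
  ],
)

```text
clock: 12.0
position: [0.6407, -0.073, 0.1846]
ee_rot: [-1.899, -2.499, 0.001]
force: [-0.9, -0.2, -0.5]
width: 0.008
```

```bash
python3 - <<'E'
from arc import *
s=state();print("nest x",(s["position"][:2]-O)@u, "want .8", tcp(.8))
from cell import imaging
im=imaging.get_image("top")["color"][110:225,300:410,::-1]
b=imaging.get_image("side")["color"][200:315,230:340,::-1]
cv2.imwrite("pics/lid1.png",cv2.resize(np.hstack([im,b]),(792,414),interpolation=cv2.INTER_CUBIC))
E
```

```text
t 12.0 pos [ 0.6407 -0.073   0.1846] jaw deg 15.55 z [-0.0027  0.0011 -1.    ] w 0.008 F [-0.92 -0.18 -0.53] T [ 0.11 -0.11  0.02] q [ 0.28  0.55 -0.37  1.57  0.22  1.07  0.12]
nest x -0.024064500902124232 want .8 [ 0.64122895 -0.07452223  0.18773983]
```

View pics/lid1.png

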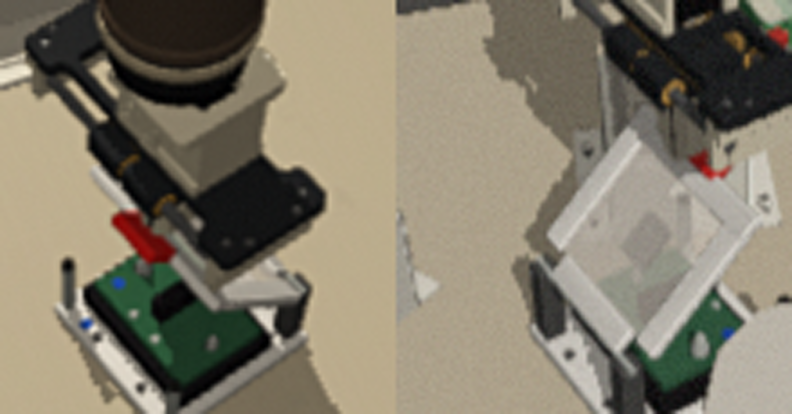

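The picture shows the lid at about 45°, with the fingers on the red tab. I'll carry on down the arc.

Emit:
move_arm(
  series=[
    [-0.24,0.87,-0.8,0,0,0],
    [-0.22,0.8,-0.95,0,0,0],
    [-0.19,0.7,-1.05,0,0,0],
    [-0.16,0.59,-1.15,0,0,0],
    [-0.13,0.47,-1.2,0,0,0],
    [-0.1,0.36,-1.2,0,0,0],
    [-0.06,0.2,-1.0,0,0,0],
    [0,0,0,0,0,0],
  ],
)

```text
clock: 12.9
position: [0.6298, -0.035, 0.1108]
ee_rot: [-1.901, -2.498, 0.002]
force: [-0.3, -0.4, 0.2]
width: 0.004
```

```bash
python3 - <<'E'
from arc import *
s=state();print("nest x",(s["position"][:2]-O)@u, "want .1", tcp(.1),tcp(0))
E
```

```text
t 12.9 pos [ 0.6298 -0.035   0.1108] jaw deg 15.44 z [-2.8e-03  2.0e-04 -1.0e+00] w 0.004 F [-0.31 -0.45  0.2 ] T [ 0.01 -0.11  0.04] q [ 0.21  0.61 -0.36  1.68  0.26  0.91  0.02]
nest x -0.06364884978883888 want .1 [ 0.6301111  -0.03415914  0.10895336] [ 0.62980607 -0.03305175  0.096     ]
```

Last centimetre and a half: slowly down to TCP z of about 0.096, then on until force builds.

Emit:
move_arm(
  series=[
    [0,0.1,-0.5,0,0,0],
    [0,0.05,-0.5,0,0,0],
    [0,0,-0.3,0,0,0],
    [0,0,-0.2,0,0,0],
    [0,0,-0.2,0,0,0],
    [0,0,0,0,0,0],
    [0,0,0,0,0,0],
  ],
)

```text
clock: 13.6
position: [0.631, -0.0338, 0.0963]
ee_rot: [1.903, 2.499, 0.0]
force: [-1.4, -0.1, 5.4]
width: 0.007
```

```bash
python3 -c "
from arc import *
state()"
```

```text
t 13.6 pos [ 0.631  -0.0338  0.0963] jaw deg 15.4 z [ 5.e-04 -1.e-04 -1.e+00] w 0.007 F [-1.37 -0.07  5.36] T [ 0.03  0.3  -0.01] q [ 0.21  0.62 -0.36  1.69  0.27  0.88  0.01]
```

Emit:
move_arm(
  series=[
    [0,0,-0.2,0,0,0],
    [0,0,0,0,0,0],
    [0,0,0,0,0,0],
  ],
)

```text
clock: 13.9
position: [0.6311, -0.0338, 0.096]
ee_rot: [1.903, 2.498, 0.001]
force: [-7.0, -0.2, 20.4]
width: 0.006
```

Emit:
move_arm(
  series=[
    [0,0,0.5,0,0,0],
    [0,0,1,0,0,0],
    [0,0,2,0,0,0],
    [0,0,3,0,0,0],
    [0,0,3,0,0,0],
    [-1,1.5,3,0,0,0],
    [-2,3,2,0,0,0],
    [-2,3,0,0,0,0],
  ],
)

```text
clock: 14.7
position: [0.5821, 0.0421, 0.2424]
ee_rot: [1.903, 2.495, 0.007]
force: [1.3, 0.6, -0.7]
width: 0.005
```

Emit:
move_arm(
  series=[
    [-3,3,0,0,0,0],
    [-3,3,0,0,0,0],
    [-3,3,0,0,0,0],
    [-2,2,0,0,0,0],
    [0,0,0,0,0,0],
  ],
)

```text
clock: 15.2
position: [0.468, 0.1547, 0.2396]
ee_rot: [-1.895, -2.505, -0.001]
force: [1.2, 0.5, -0.0]
width: 0.009
```

```bash
python3 - <<'E'
from arc import *
state()
from cell import imaging
T=imaging.get_image("top");S=imaging.get_image("side")
n=np.r_[O,np.deg2rad(-74.6)]
for th in(0,.04,.1):
    P=np.array([[(55-145*np.cos(th)),y,72+145*np.sin(th)] for y in(20,-20)])/1000
    print(th,"tab end px top",proj(T,world(n,P)).round(1).tolist(),"side",proj(S,world(n,P)).round(1).tolist())
im=T["color"][130:245,300:410,::-1];b=S["color"][215:330,235:345,::-1]
cv2.imwrite("pics/end.png",cv2.resize(np.hstack([im,b]),(792,414),interpolation=cv2.INTER_CUBIC))
E
```

```text
t 15.2 pos [0.468  0.1547 0.2396] jaw deg 15.77 z [ 2.e-04  1.e-03 -1.e+00] w 0.009 F [ 1.15  0.45 -0.03] T [-0.05 -0.16  0.  ] q [-0.02  0.27 -0.5   1.86  0.15  1.04 -0.3 ]
0 tab end px top [[315.5, 199.8], [325.5, 211.7]] side [[340.8, 266.7], [331.1, 257.0]]
0.04 tab end px top [[315.5, 198.6], [325.5, 210.6]] side [[340.8, 265.0], [331.1, 255.3]]
0.1 tab end px top [[315.7, 196.7], [325.8, 208.7]] side [[340.7, 262.4], [330.9, 252.7]]
```

View pics/end.png

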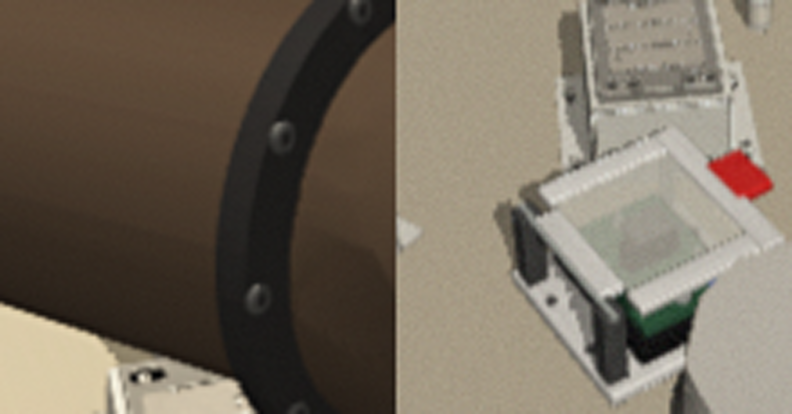

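The side view shows the lid level, with the tab's end corner at about (339,266). The model predicts (341,267) for a shut lid and (341,265) at 0.04 rad. The arm blocks the top view here. The hand is well clear, so I'm handing in.

```bash
python3 -c "
from cell import workorder
print(workorder.sign_off())"
```

```text
the job is handed in; nothing more can be done
None
```

The carrier plate is seated on both pins, the lid is shut over it, and the job is handed in. It took about 15 s of robot time, and the hand-in gave no verdict.

- **Carrier:** of the two green plates, I took the one that measured about 100 x 70 mm; the other was only 66 x 45 mm. I gripped it by the bar and lowered it in small steps, correcting sideways from the wrist force. It stopped on the platform at the expected height, TCP z 0.0673 m against 0.0672 m. After release, the picture showed both pins standing through the plate.
- **Lid:** I led it down by the tab with closed fingers. It reached a hard stop at TCP z 0.096 m, where the model puts a shut lid, with the push rising to about 20 N. In the side view the tab's end was within 1–2 pixels of its shut position. That agrees with shut, but pixels alone barely separate shut from the 0.04 rad limit.
- **Checks that fell short:**
  - The arm blocked the top camera in the last picture, so only the side view and the force readings confirm the final lid state.
  - My first nest fits disagreed by about 2 mm and 1.4°, and the force-guided lowering took that up.
  - I did not re-measure the other loose things. The path stayed well above them, and no unexpected forces showed in the readings.

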